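Line up the treatment supplies by height on the order board

TASK

Line up the low jar with the green lid, the clear vial, the amber vial and the tall green bottle on the four pads of the white board in order of height: the tallest next to the blue end block, the shortest at the far end from it. Stand each one upright in the middle of its pad, one on each pad, and let go.

Things in the scene. Friction and masses are not known exactly. Their poses are not given: they have to be found in the camera images.
- cream_jar: low white ointment jar with a wide green screw lid that has a thin white disc on top: body 40 mm across up to 22 mm, lid 42 mm across above it, 36 mm high in all, the shortest of the four; the lid is fixed. Stands upright on the table at the start; origin at the centre of its underside, z up along its axis.
- clear_vial: clear glass vial with a dark red cap: 22 mm across, 48 mm high (straight glass body up to about 30 mm), second shortest. Stands upright on the table at the start; origin at the centre of its underside, z up along its axis.
- amber_vial: amber glass vial with a blue cap: 22 mm across, 58 mm high (straight body up to about 38 mm), second tallest. Stands upright on the table at the start; origin at the centre of its underside, z up along its axis.
- tall_bottle: green glass bottle with a pale paper label and a small white cap: 98 mm high, the tallest. Straight body 33 mm across up to 60 mm, shoulder and neck narrower above (cap 17 mm across). Stands upright on the table at the start; origin at the centre of its underside, z up along its axis. Tweezers and pens, at most 10 mm high, lie between the four things, about 40 mm or more from the centre of each.
- board: white order board fixed to the table: 334 x 100 mm and 6 mm thick, with four round pads in a row along its middle line and a blue block (20 x 84 mm, its top 24 mm above the table) across one end. Short blue bars printed along both edges grow longer towards the blue end. Origin on the table 164 mm from the blue block's centre; its x axis runs along the row towards the blue block, z up. It may lie in any direction.
- pad_1: round black rubber pad with a grey ring, 64 mm across and 3 mm thick, fixed on the board at the end away from the blue block (x = -112.5 mm in the board's frame; the pads are 75 mm apart). Origin at the centre of its underside, 6 mm above the table; its top is 9 mm above the table.
- pad_2: round black rubber pad with a grey ring, 64 mm across and 3 mm thick, fixed on the board second from the end away from the blue block (x = -37.5 mm in the board's frame; the pads are 75 mm apart). Origin at the centre of its underside, 6 mm above the table; its top is 9 mm above the table.
- pad_3: round black rubber pad with a grey ring, 64 mm across and 3 mm thick, fixed on the board third from the end away from the blue block, so second from the blue block (x = 37.5 mm in the board's frame; the pads are 75 mm apart). Origin at the centre of its underside, 6 mm above the table; its top is 9 mm above the table.
- pad_4: round black rubber pad with a grey ring, 64 mm across and 3 mm thick, fixed on the board next to the blue block (x = 112.5 mm in the board's frame; the pads are 75 mm apart). Origin at the centre of its underside, 6 mm above the table; its top is 9 mm above the table.

How it is judged:
At the end, for the whole second after the job is handed in: The low jar with the green lid is on pad_1, the clear vial on pad_2, the amber vial on pad_3 and the tall green bottle on pad_4, each within 13 mm of its pad's centre, standing on the pad upright within 0.12 rad, released and at rest (horizontal distance between cream_jar and pad_1 below 0.013 m and z of cream_jar in the frame of pad_1 between -0.001 and 0.008 m and angle between each of cream_jar, clear_vial, amber_vial, tall_bottle's own z axis and vertical below 0.12 rad and linear speed of each of cream_jar, clear_vial, amber_vial, tall_bottle below 0.02 m/s and angular speed of each of cream_jar, clear_vial, amber_vial, tall_bottle below 0.3 rad/s and contact force between each of cream_jar, clear_vial, amber_vial, tall_bottle and the fingers below 0.1 N and horizontal distance between clear_vial and pad_2 below 0.013 m and z of clear_vial in the frame of pad_2 between -0.001 and 0.008 m and horizontal distance between amber_vial and pad_3 below 0.013 m and z of amber_vial in the frame of pad_3 between -0.001 and 0.008 m and horizontal distance between tall_bottle and pad_4 below 0.013 m and z of tall_bottle in the frame of pad_4 between -0.001 and 0.008 m); the robot touches nothing.
It also fails if it takes over 109 s, if anything falls off the work surface, if the arm or the gripper's body presses on something with over 40 N, if the wrist force passes 120 N, or if a joint passes its speed limit or range.

ROBOT

A 7-joint arm with a two-finger parallel gripper is mounted at the origin on a cart in front of the work surface, level with it; the furniture and walls round the work are solid. World frame = base frame: x ahead of the robot, y to its left, z up, the work surface at z = 0. Lengths are in m, angles in rad, forces in N, time in s.
With the tool pointing down it reaches from about 0.35 to 0.9 m from the base axis. Payload 8.1 kg.
Tool frame: the origin (TCP) lies midway between the tips of the shut fingers; the grasp point (between the pads) lies behind it (arm.tcp_to_grasp is the z of the grasp point in the tool frame, in m); z points along the fingers, y is the line along which they close (so a half turn about z gives the same grasp; the last joint's range is limited). The gripper opens to 92 mm and grips with 3 to 60 N. Pads are 19 mm wide; open, the fingers measure 130 mm over their backs; the gripper's body (75 mm by 190 mm) begins 47 mm behind the grasp point.
Start: joints at [-1.371, 0.434, 0.025, 1.573, -0.012, 1.134, -0.075], TCP at [0.186, 0.597, 0.227] pointing down, gripper open.
Joint ranges: [-2.62, 2.62], [-0.44, 2.09], [-1.27, 1.32], [0.08, 2.57], [-1.32, 4.46], [0.12, 2], [-2.74, 2.74]. Speed limits (rad/s): [2.22, 2.22, 3.01, 3.01, 3.14, 3.14, 3.14].

INTERFACE

Orientations are given as a rotation vector (axis times angle).
In Python, from cell import readout, vision, arm gives the robot as it stands.
- The arm moves only by the tool carry_out, never from a script. Its argument "increments" is one flat list of numbers, 6 for each row, row after row: the shift along the world's x, y, z in mm, then the turn, a rotation vector about the world's x, y, z in rad. In form: [tx, ty, tz, wx, wy, wz, tx, ty, tz, wx, wy, wz, ...]. A call has 1 to 20 rows; each row shifts and turns the commanded pose from where the row before left it; what a row does not reach is not made up. A row lasts 1/8 s, in which the tool goes at most 62.5 mm and 10.7 degrees, less where a joint would pass 70% of its speed; a pose out of reach is approached as far as the arm can. A call with a gripper value outside its range is refused whole. "grip" is the closure, from 0 (fully open) to 1 (shut), set as the call begins (left out, the last holds). The fingers move at their own pace and stop on an object; "newtons" is the grip in N (left out, the last holds). Time passes only in rows, so rows that do not move let the fingers close. It gives the time, the measured TCP pose, the force, the opening and the grip force at its end, in the units of the state.
- readout.observe(): the state, without advancing time (a new reading comes with each control period).
- vision.get_image(name): name is "scene" or "top" or "wrist"; returns the picture (384x512x3 uint8, red, green, blue); there is no depth.
- vision.calibration(name): a dict with "fov_y" (degrees; the focal length in pixels is half the picture's height over the tangent of half this angle, whatever the lens; pixels are square), "cx", "cy" (the principal point, pixels), "k1" (the pictures are not rectified: a ray, as slopes to the right and down, at radius r is drawn at 1 + k1 r^2 times it, then the intrinsics apply), "pose" (4x4, takes a point from camera to world coordinates). Camera axes: x right, y up, looking along -z (the intrinsics and any distortion apply to the point x, -y, -z); pixel columns grow to the right and rows downward; lengths in m; the calibration is good to about 2 mm. A picture is of the moment at which its call begins: read the wrist's pose just before it. calibration takes no time and is no camera call; for the wrist camera it gives the pose at the moment of the call.
- arm.sign_off(): hands the job in; it is judged then, once.
The state is a dict: "clock": time; "joints": joint angles; "dq": joint speeds; "joint_efforts": joint torques, N m; "position": TCP position; "ee_rot": TCP orientation; "force": force on the tool from outside, world axes, zero at the start; "ft_torque": the same for the moment, N m; "width": opening from 0.0 (shut) to 1.0 (fully open); "gripper_force": force on a finger pad.
Only numpy, scipy, OpenCV 4.12 (cv2) and the standard library are available. Lean on these libraries where they do the work, as an engineer would, in place of code of your own. Each camera call takes 0.05 s, during which the arm holds its last target. There are 200 camera calls.

## Working session

There is one attempt and no reset: what is moved stays moved. The work goes in short steps, Python scripts to look and compute and a tool call to move; the robot and the scene stay as the last step left them, time stands still between calls to the robot, and variables do not carry over. Pictures are saved under pics/ and viewed, at most 14 in all, crops included, and the job is handed in when it is done.

Besides the shell and the picture viewer there is one more tool, called after "Call:" as name(argument=value, ...) on one line, values as JSON. carry_out: Moves the arm, as the interface text tells. Its arguments: {"type":"object","properties":{"increments":{"type":"array","items":{"type":"number"}},"grip":{"type":"number"},"newtons":{"type":"number"}},"required":["increments"]}

```bash
mkdir -p pics
cat > h.py <<'E'
import numpy as np, cv2
from cell import readout, vision, arm
def ray(c,u,v):
    f=192/np.tan(np.radians(c["fov_y"])/2)
    K=np.array([[f,0,c["cx"]],[0,f,c["cy"]],[0,0,1]])
    x,y=cv2.undistortPoints(np.array([[[u,v]]],float),K,np.array([c["k1"],0,0,0,0.]))[0,0]
    P=np.array(c["pose"]); return P[:3,3],P[:3,:3]@np.array([x,-y,-1])
def onz(c,u,v,z):
    o,d=ray(c,u,v); return o+d*(z-o[2])/d[2]
def proj(c,p):
    f=192/np.tan(np.radians(c["fov_y"])/2);P=np.array(c["pose"])
    q=P[:3,:3].T@(np.array(p)-P[:3,3]);x,y=q[0]/-q[2],-q[1]/-q[2];s=1+c["k1"]*(x*x+y*y)
    return np.array([c["cx"]+f*s*x,c["cy"]+f*s*y])
E
python3 - <<'E'
from h import *
for n in("top","scene"):
    im=vision.get_image(n); cv2.imwrite(f"pics/{n}0.png",im[:,:,::-1]); c=vision.calibration(n); print(n,c)
s=readout.observe();print(s["position"],s["ee_rot"],arm.tcp_to_grasp,s["clock"])
E
```

```text
top {'fov_y': 46.672126188685766, 'cx': 251.26023275139485, 'cy': 196.60162661073602, 'k1': -0.0002553294643525057, 'pose': array([[ 0.01522449,  0.9980975 , -0.05974606,  0.48230862],
       [-0.99958246,  0.0137251 , -0.02542682, -0.01257853],
       [-0.02455843,  0.06010822,  0.99788972,  1.0323688 ],
       [ 0.        ,  0.        ,  0.        ,  1.        ]])}
scene {'fov_y': 53.42678740226788, 'cx': 255.9139585017605, 'cy': 191.575070065924, 'k1': -0.08869287916735369, 'pose': array([[ 0.50882478,  0.42818101, -0.74683222, -0.07188773],
       [-0.86069539,  0.23555123, -0.45135248, -0.38606489],
       [-0.01734331,  0.87245438,  0.48838772,  0.44900492],
       [ 0.        ,  0.        ,  0.        ,  1.        ]])}
[0.18628323 0.59612674 0.2260535 ] [-4.73875129e-01 -3.10557079e+00  2.14025525e-03] -0.0188 0.1
```

View pics/top0.png

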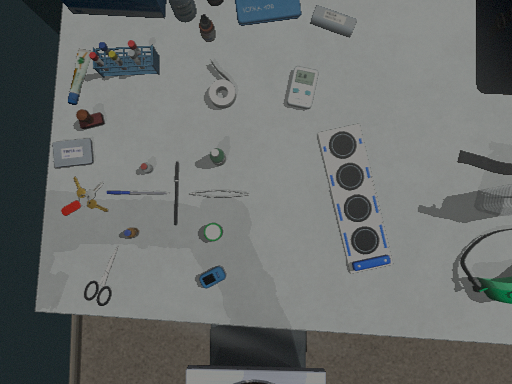

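View pics/scene0.png

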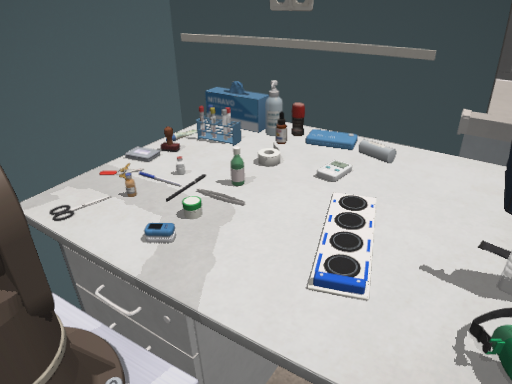

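Top view: the pads run (343,145)→(365,240), with the blue block at (370,263). The bottle is at (217,157), the clear vial at (146,168), the amber vial at (130,232) and the jar at (212,232). Next I measure them by colour.

Run:
```python
from h import *
im=cv2.imread("pics/top0.png");c=vision.calibration("top")
hsv=cv2.cvtColor(im,cv2.COLOR_BGR2HSV)
P=[]
for n,u,v in(("p1",343,145),("p2",350,176),("p3",357,208),("p4",365,240)):
    m=np.zeros(im.shape[:2],np.uint8);r=17
    m[v-r:v+r,u-r:u+r]=(im[v-r:v+r,u-r:u+r].max(2)<110)
    k=max(cv2.findContours(m,0,1)[0],key=cv2.contourArea)
    e=cv2.fitEllipse(k);p=onz(c,*e[0],.009);P.append(p);print(n,np.round(e[0],1),np.round(e[1],1),p.round(4))
P=np.array(P);print("steps",np.linalg.norm(np.diff(P,axis=0),axis=1),np.degrees(np.arctan2(*(P[3]-P[0])[[1,0]])))
out=[]
for n,u,v in(("bottle",217,157),("clear",146,168),("amber",130,232),("jar",212,232)):
    out.append(cv2.resize(im[v-20:v+20,u-20:u+20],(380,280) if 0 else (290,290),interpolation=cv2.INTER_CUBIC))
cv2.imwrite("pics/crops.png",np.vstack([np.hstack(out[:2]),np.hstack(out[2:])]))
```

```text
p1 [342.2 144.7] [26.9 27.1] [ 0.6666 -0.1947  0.009 ]
p2 [349.5 176.1] [27.  27.5] [ 0.5938 -0.2116  0.009 ]
p3 [357.2 207.9] [27.1 27.5] [ 0.5211 -0.2294  0.009 ]
p4 [364.6 239.9] [27.2 28.1] [ 0.4485 -0.246   0.009 ]
steps [0.07467484 0.07489042 0.07449401] -166.76042627593688
```

View pics/crops.png

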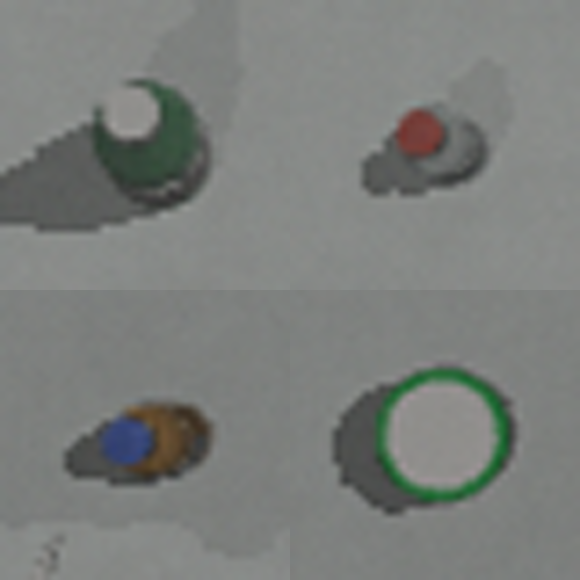

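Crops show the cap tops clearly: bottle (131,111), clear (131,132), amber (129,151), and jar lid (153,145), each in its own 7.25x tile. I cast these at the known heights and check against the scene camera.

Run:
```python
from h import *
c=vision.calibration("top");s=vision.calibration("scene")
sc=cv2.imread("pics/scene0.png")
for n,u0,v0,x,y,h in(("bottle",197,137,131,111,.098),("clear",126,148,131,132,.048),("amber",110,212,129,151,.058),("jar",192,212,153,145,.036)):
    p=onz(c,u0+(x+.5)/7.25-.5,v0+(y+.5)/7.25-.5,h);a,b=proj(s,p),proj(s,[p[0],p[1],0])
    print(n,p.round(4),"scene top/base",a.round(1),b.round(1))
    for q in(a,b): cv2.drawMarker(sc,tuple(int(i) for i in q.round()),(255,0,255),0,7)
cv2.imwrite("pics/chk.png",cv2.resize(sc[140:230,110:260],(750,450),interpolation=cv2.INTER_CUBIC))
w=vision.calibration("wrist");st=readout.observe();print(w["pose"].round(3),w["fov_y"])
```

```text
bottle [0.6322 0.0904 0.098 ] scene top/base [236.8 146.7] [238.4 182.8]
clear [0.6071 0.2546 0.048 ] scene top/base [179.7 156.4] [181.7 172.9]
amber [0.4581 0.2835 0.058 ] scene top/base [128.6 173.1] [132.8 194.5]
jar [0.4624 0.098  0.036 ] scene top/base [192.  199.7] [193.6 213.8]
[[ 0.298 -0.909 -0.291  0.108]
 [ 0.954  0.284  0.092  0.622]
 [-0.002 -0.305  0.952  0.384]
 [ 0.     0.     0.     1.   ]] 61.693710346618545
```

View pics/chk.png

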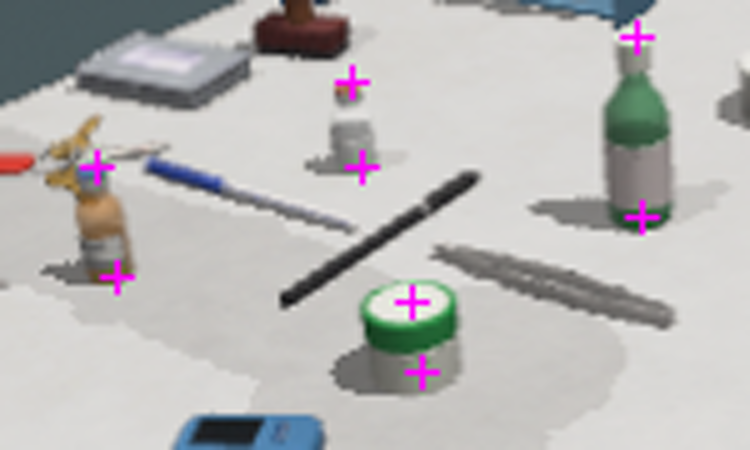

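Estimates agree with the scene view to about 1–2 px. I'll take the bottle first, approaching from above and turning the fingers so they close across the row.

Call:
carry_out(increments=[26,-30,0,0,0,0.0315,26,-30,0,0,0,0.0315,26,-30,0,0,0,0.0315,26,-30,0,0,0,0.0315,26,-30,0,0,0,0.0315,26,-30,0,0,0,0.0315,26,-30,0,0,0,0.0315,26,-30,0,0,0,0.0315,26,-30,0,0,0,0.0315,26,-30,0,0,0,0.0315,26,-30,0,0,0,0.0315,26,-30,0,0,0,0.0315,26,-30,0,0,0,0.0315,26,-30,0,0,0,0.0315,26,-30,0,0,0,0.0315,26,-30,0,0,0,0.0315,26,-30,0,0,0,0.0315,4,4,0,0,0,0,0,0,0,0,0,0], grip=0, newtons=15)

```text
clock: 2.48
position: [0.632, 0.0915, 0.2261]
ee_rot: [0.365, -3.119, -0.001]
force: [0.3, 0.7, -0.6]
width: 0.999
gripper_force: 0.0
```

Run:
```python
from h import *
c=vision.calibration("wrist");im=vision.get_image("wrist")[:,:,::-1].copy()
for p in([.6322,.0904,.098],[.6322,.0904,0],[.4624,.098,.036],[.6071,.2546,.048]):
    q=proj(c,p);print(p,q.round(1));cv2.drawMarker(im,tuple(int(i) for i in q.round()),(255,0,255),0,11)
cv2.imwrite("pics/w1.png",im)
```

```text
[0.6322, 0.0904, 0.098] [257.2 179.7]
[0.6322, 0.0904, 0] [257.5 157.5]
[0.4624, 0.098, 0.036] [304.5   3.4]
[0.6071, 0.2546, 0.048] [406.9 179.1]
```

View pics/w1.png

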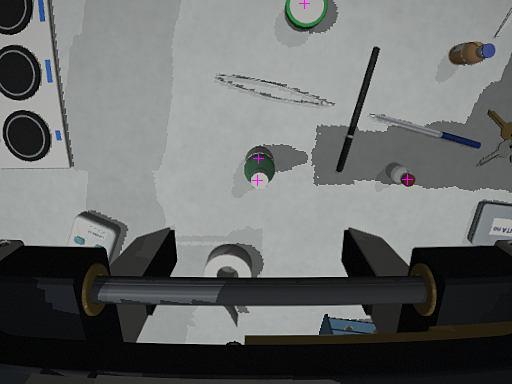

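The wrist view shows all four predicted cap positions (e.g. bottle (258,181), clear vial (407,180)) falling on the real caps. Descending.

Call:
carry_out(increments=[0,-1,-25,0,0,0,0,0,-25,0,0,0,0,0,-25,0,0,0,0,0,-25,0,0,0,0,0,-25,0,0,0,0,0,-20,0,0,0,0,0,-20,0,0,0,0,0,-15,0,0,0,0,0,-10,0,0,0,0,0,0,0,0,0,0,0,0,0,0,0])

```text
clock: 3.9
position: [0.6329, 0.0897, 0.0374]
ee_rot: [-0.365, 3.119, 0.0]
force: [0.2, 0.6, -0.2]
width: 0.999
gripper_force: 0.0
```

Call:
carry_out(increments=[0,0,0,0,0,0,0,0,0,0,0,0,0,0,0,0,0,0,0,0,0,0,0,0,0,0,0,0,0,0,0,0,0,0,0,0,0,0,0,0,0,0,0,0,0,0,0,0], grip=1, newtons=15)

```text
clock: 4.9
position: [0.6324, 0.0896, 0.0367]
ee_rot: [0.365, -3.12, -0.0]
force: [-0.0, 0.3, 0.6]
width: 0.361
gripper_force: 14.9
```

Bottle gripped (33.2 mm). Lift and carry to pad 4.

Call:
carry_out(increments=[0,0,10,0,0,0,0,0,20,0,0,0,0,0,25,0,0,0,0,0,20,0,0,0,-6,-12,0,0,0,0,-14,-26,0,0,0,0,-14,-26,0,0,0,0,-14,-26,0,0,0,0,-14,-26,0,0,0,0,-14,-26,0,0,0,0,-14,-26,0,0,0,0,-14,-26,0,0,0,0,-14,-26,0,0,0,0,-14,-26,0,0,0,0,-14,-26,0,0,0,0,-14,-26,0,0,0,0,-14,-26,0,0,0,0,-10,-12,0,0,0,0,0,0,0,0,0,0,0,0,0,0,0,0])

```text
clock: 7.4
position: [0.4488, -0.2453, 0.1116]
ee_rot: [-0.366, 3.12, 0.001]
force: [-0.1, 0.6, -1.4]
width: 0.355
gripper_force: 14.9
```

Call:
carry_out(increments=[0,-1,-20,0,0,0,0,0,-20,0,0,0,0,0,-14,0,0,0,0,0,-6,0,0,0,0,0,-3,0,0,0,0,0,-2,0,0,0,0,0,0,0,0,0,0,0,0,0,0,0])

```text
clock: 8.4
position: [0.4486, -0.2476, 0.047]
ee_rot: [-0.364, 3.12, -0.0]
force: [0.0, 0.2, -0.9]
width: 0.359
gripper_force: 14.9
```

Call:
carry_out(increments=[0,1,-1,0,0,0,0,0,0,0,0,0])

```text
clock: 8.65
position: [0.4484, -0.2463, 0.0458]
ee_rot: [-0.365, 3.12, 0.0]
force: [0.0, 0.1, -0.5]
width: 0.357
gripper_force: 14.9
```

Call:
carry_out(increments=[0,0,0,0,0,0,0,0,0,0,0,0,0,0,0,0,0,0,0,0,0,0,0,0,0,0,0,0,0,0,0,0,15,0,0,0,0,0,25,0,0,0,0,0,25,0,0,0,0,0,25,0,0,0,0,0,20,0,0,0,0,0,0,0,0,0], grip=0.2)

```text
clock: 10.02
position: [0.4494, -0.247, 0.1579]
ee_rot: [-0.364, 3.117, -0.003]
force: [-0.5, -0.4, 0.2]
width: 0.8
gripper_force: 0.0
```

Call:
carry_out(increments=[1,30,0,0,0,0,1,30,0,0,0,0,1,30,0,0,0,0,1,30,0,0,0,0,1,30,0,0,0,0,1,30,0,0,0,0,1,30,0,0,0,0,1,30,0,0,0,0,1,30,0,0,0,0,2,30,0,0,0,0,2,30,0,0,0,0,0,15,0,0,0,0,0,0,-30,0,0,0,0,0,-30,0,0,0,0,0,-30,0,0,0,0,0,-25,0,0,0,0,0,-15,0,0,0,0,0,-10,0,0,0,0,0,-8,0,0,0,0,0,0,0,0,0])

```text
clock: 12.52
position: [0.4614, 0.0985, 0.0076]
ee_rot: [0.364, -3.12, 0.0]
force: [-0.2, 0.6, -0.2]
width: 0.8
gripper_force: 0.0
```

Call:
carry_out(increments=[0,0,0,0,0,0,0,0,0,0,0,0,0,0,0,0,0,0,0,0,0,0,0,0,0,0,0,0,0,0,0,0,0,0,0,0,0,0,0,0,0,0], grip=1)

```text
clock: 13.4
position: [0.4615, 0.0986, 0.0079]
ee_rot: [-0.365, 3.12, 0.0]
force: [-0.8, 0.0, 4.9]
width: 0.451
gripper_force: 15.0
```

Call:
carry_out(increments=[0,0,10,0,0,0,0,0,20,0,0,0,0,0,25,0,0,0,0,0,25,0,0,0,7,-10,0,0,0,0,18,-26,0,0,0,0,18,-26,0,0,0,0,18,-26,0,0,0,0,18,-26,0,0,0,0,18,-26,0,0,0,0,18,-26,0,0,0,0,18,-26,0,0,0,0,18,-26,0,0,0,0,18,-26,0,0,0,0,18,-26,0,0,0,0,12,-15,0,0,0,0,6,-8,0,0,0,0,0,0,0,0,0,0,0,0,0,0,0,0])

```text
clock: 15.78
position: [0.6659, -0.1935, 0.0874]
ee_rot: [0.366, -3.119, -0.001]
force: [-0.0, 0.1, 0.3]
width: 0.452
gripper_force: 15.0
```

Call:
carry_out(increments=[1,-1,-20,0,0,0,0,0,-20,0,0,0,0,0,-15,0,0,0,0,0,-8,0,0,0,0,0,-4,0,0,0,0,0,-2,0,0,0,0,0,-1,0,0,0,0,0,0,0,0,0])

```text
clock: 16.77
position: [0.6676, -0.1955, 0.0181]
ee_rot: [-0.364, 3.12, -0.0]
force: [0.5, -0.2, -1.1]
width: 0.453
gripper_force: 15.0
```

Call:
carry_out(increments=[0,0,0,0,0,0,0,0,0,0,0,0,0,0,0,0,0,0,0,0,0,0,0,0,0,0,0,0,0,0,0,0,15,0,0,0,0,0,25,0,0,0,0,0,25,0,0,0,0,0,30,0,0,0,0,0,30,0,0,0,0,0,0,0,0,0], grip=0.3)

```text
clock: 18.15
position: [0.6693, -0.196, 0.1469]
ee_rot: [-0.364, 3.115, -0.003]
force: [-1.0, -0.4, -0.7]
width: 0.697
gripper_force: 0.0
```

Call:
carry_out(increments=[-4,30,0,0,0,0,-4,30,0,0,0,0,-4,30,0,0,0,0,-4,30,0,0,0,0,-4,30,0,0,0,0,-4,30,0,0,0,0,-4,30,0,0,0,0,-4,30,0,0,0,0,-4,30,0,0,0,0,-4,30,0,0,0,0,-4,30,0,0,0,0,-4,30,0,0,0,0,-4,30,0,0,0,0,-4,30,0,0,0,0,-4,30,0,0,0,0,-2,0,0,0,0,0,0,0,-20,0,0,0,0,0,-20,0,0,0,0,0,-20,0,0,0,0,0,0,0,0,0], grip=0.5)

```text
clock: 20.65
position: [0.6043, 0.2528, 0.0812]
ee_rot: [0.363, -3.117, 0.003]
force: [-0.1, 0.9, 0.6]
width: 0.498
gripper_force: 0.0
```

Run:
```python
from h import *
c=vision.calibration("wrist");im=vision.get_image("wrist")[:,:,::-1].copy()
for p in([.6071,.2546,.048],[.6071,.2546,0],[.4581,.2835,.058]):
    q=proj(c,p);print(p,q.round(1));cv2.drawMarker(im,tuple(int(i) for i in q.round()),(255,0,255),0,9)
cv2.imwrite("pics/w2.png",im)
t=vision.get_image("top")[:,:,::-1];cv2.imwrite("pics/top2.png",cv2.resize(t[120:280,300:420],None,fx=3.5,fy=3.5,interpolation=cv2.INTER_CUBIC))
```

```text
[0.6071, 0.2546, 0.048] [260.2 224.8]
[0.6071, 0.2546, 0] [260.  200.1]
[0.4581, 0.2835, 0.058] [381.6 -16.5]
```

View pics/w2.png

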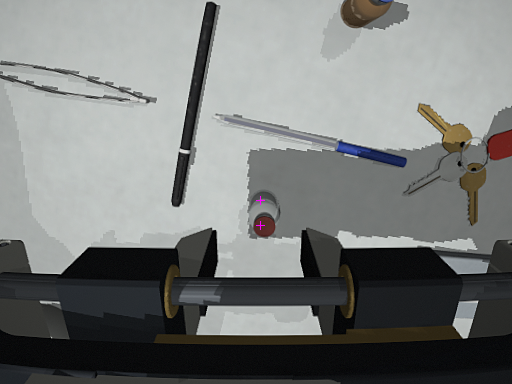

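View pics/top2.png

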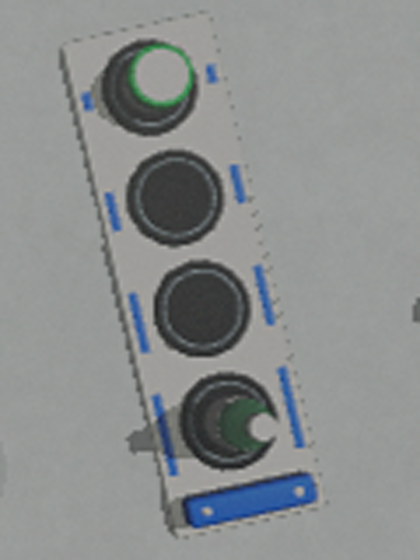

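Wrist: the vial's red cap is at (264,226), about 2 mm further +y than predicted. Top: the jar (163,77) and bottle (cap (263,428)) both stand on their pads. Descending on the clear vial.

Call:
carry_out(increments=[3,3,0,0,0,0,0,0,-20,0,0,0,0,0,-20,0,0,0,0,0,-15,0,0,0,0,0,-10,0,0,0,0,0,-8,0,0,0,0,0,0,0,0,0,0,0,0,0,0,0])

```text
clock: 21.75
position: [0.6087, 0.2577, 0.0102]
ee_rot: [-0.364, 3.12, 0.0]
force: [0.2, 0.1, 0.6]
width: 0.496
gripper_force: 0.0
```

Call:
carry_out(increments=[0,0,0,0,0,0,0,0,0,0,0,0,0,0,0,0,0,0,0,0,0,0,0,0,0,0,0,0,0,0,0,0,0,0,0,0], grip=1, newtons=12)

```text
clock: 22.5
position: [0.6085, 0.2576, 0.0099]
ee_rot: [-0.365, 3.12, 0.0]
force: [-0.2, -0.0, 2.4]
width: 0.237
gripper_force: 12.0
```

Run:
```python
from h import *
c=vision.calibration("top")
for n,x,y,h,pd in(("jar",163,77,.045,(.6666,-.1947)),("bottle",263,428,.107,(.4485,-.246))):
    p=onz(c,300+(x+.5)/3.5-.5,120+(y+.5)/3.5-.5,h);print(n,p.round(4),(p[:2]-pd).round(4))
```

```text
jar [ 0.667  -0.1972  0.045 ] [ 0.0004 -0.0025]
bottle [ 0.4478 -0.2446  0.107 ] [-0.0007  0.0014]
```

Call:
carry_out(increments=[0,0,10,0,0,0,0,0,25,0,0,0,0,0,30,0,0,0,0,0,25,0,0,0,-1,-15,0,0,0,0,-1,-35,0,0,0,0,-1,-35,0,0,0,0,-1,-35,0,0,0,0,-1,-35,0,0,0,0,-1,-35,0,0,0,0,-1,-35,0,0,0,0,-1,-35,0,0,0,0,-1,-35,0,0,0,0,-1,-35,0,0,0,0,-1,-35,0,0,0,0,-1,-35,0,0,0,0,-1,-35,0,0,0,0,-1,-24,0,0,0,0,-1,-10,0,0,0,0,0,0,0,0,0,0,0,0,0,0,0,0])

```text
schema error: expected 1 to 20 rows
```

Call:
carry_out(increments=[0,0,10,0,0,0,0,0,25,0,0,0,0,0,30,0,0,0,0,0,25,0,0,0,-1,-15,0,0,0,0,-1,-35,0,0,0,0,-1,-35,0,0,0,0,-1,-35,0,0,0,0,-1,-35,0,0,0,0,-1,-35,0,0,0,0,-1,-35,0,0,0,0,-1,-35,0,0,0,0,-1,-35,0,0,0,0,-1,-35,0,0,0,0,-1,-35,0,0,0,0,-1,-35,0,0,0,0,-1,-35,0,0,0,0,-1,-24,0,0,0,0,-1,-10,0,0,0,0,0,0,0,0,0,0])

```text
clock: 25.0
position: [0.5926, -0.2119, 0.0992]
ee_rot: [0.363, -3.12, -0.001]
force: [-0.4, 0.6, 0.1]
width: 0.237
gripper_force: 12.0
```

Call:
carry_out(increments=[0,0,0,0,0,0,0,0,0,0,0,0])

```text
clock: 25.25
position: [0.5936, -0.21, 0.0997]
ee_rot: [-0.367, 3.12, 0.001]
force: [0.1, -0.2, -0.3]
width: 0.239
gripper_force: 12.0
```

Target z ≈ 0.0194.

Call:
carry_out(increments=[0,-1,-25,0,0,0,0,0,-25,0,0,0,0,0,-15,0,0,0,0,0,-8,0,0,0,0,0,-4,0,0,0,0,0,-2,0,0,0,0,0,-1,0,0,0,0,0,0,0,0,0])

```text
clock: 26.25
position: [0.5936, -0.2125, 0.0201]
ee_rot: [-0.364, 3.12, -0.0]
force: [0.8, -0.5, -0.4]
width: 0.24
gripper_force: 12.0
```

Call:
carry_out(increments=[0,0,0,0,0,0,0,0,0,0,0,0,0,0,0,0,0,0,0,0,0,0,0,0,0,0,0,0,0,0,0,0,15,0,0,0,0,0,25,0,0,0,0,0,30,0,0,0,0,0,30,0,0,0,0,0,25,0,0,0,0,0,0,0,0,0], grip=0.5)

```text
clock: 27.62
position: [0.5949, -0.2129, 0.1479]
ee_rot: [-0.364, 3.116, -0.003]
force: [0.2, -0.5, -0.4]
width: 0.5
gripper_force: 0.0
```

Call:
carry_out(increments=[-9,33,0,0,0,0,-9,33,0,0,0,0,-9,33,0,0,0,0,-9,33,0,0,0,0,-9,33,0,0,0,0,-9,33,0,0,0,0,-9,33,0,0,0,0,-9,33,0,0,0,0,-9,33,0,0,0,0,-9,33,0,0,0,0,-9,33,0,0,0,0,-9,33,0,0,0,0,-9,33,0,0,0,0,-9,33,0,0,0,0,-9,33,0,0,0,0,-2,3,0,0,0,0,0,0,-20,0,0,0,0,0,-20,0,0,0,0,0,-15,0,0,0,0,0,0,0,0,0])

```text
clock: 30.12
position: [0.4559, 0.2845, 0.0887]
ee_rot: [0.363, -3.118, 0.002]
force: [0.7, -0.1, -0.4]
width: 0.498
gripper_force: 0.0
```

Run:
```python
from h import *
c=vision.calibration("wrist");im=vision.get_image("wrist")[:,:,::-1].copy()
for p in([.4581,.2835,.058],[.4581,.2835,0]):
    q=proj(c,p);print(p,q.round(1));cv2.drawMarker(im,tuple(int(i) for i in q.round()),(255,0,255),0,9)
cv2.imwrite("pics/w3.png",im)
```

```text
[0.4581, 0.2835, 0.058] [256.1 224.8]
[0.4581, 0.2835, 0] [256.8 195.7]
```

View pics/w3.png

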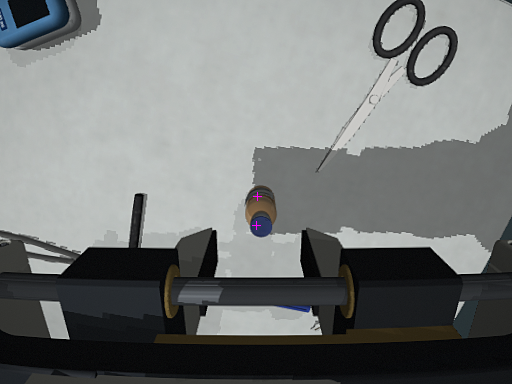

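Blue cap at (261,226), about 2 mm +y of predicted and between the fingers. Descend and grip.

Call:
carry_out(increments=[1,1,-20,0,0,0,0,0,-20,0,0,0,0,0,-15,0,0,0,0,0,-12,0,0,0,0,0,-8,0,0,0,0,0,0,0,0,0,0,0,0,0,0,0])

```text
clock: 31.05
position: [0.4576, 0.2867, 0.0151]
ee_rot: [-0.364, 3.12, 0.0]
force: [0.2, 0.1, -0.7]
width: 0.498
gripper_force: 0.0
```

Call:
carry_out(increments=[0,0,0,0,0,0,0,0,0,0,0,0,0,0,0,0,0,0,0,0,0,0,0,0,0,0,0,0,0,0,0,0,0,0,0,0], grip=1)

```text
clock: 31.8
position: [0.4575, 0.2866, 0.0149]
ee_rot: [-0.365, 3.12, 0.0]
force: [-1.0, -0.3, 3.6]
width: 0.244
gripper_force: 12.0
```

Call:
carry_out(increments=[0,0,10,0,0,0,0,0,30,0,0,0,0,0,40,0,0,0,0,0,40,0,0,0,1,-15,0,0,0,0,5,-38,0,0,0,0,5,-38,0,0,0,0,5,-38,0,0,0,0,5,-38,0,0,0,0,5,-38,0,0,0,0,5,-38,0,0,0,0,5,-38,0,0,0,0,5,-38,0,0,0,0,5,-38,0,0,0,0,5,-38,0,0,0,0,5,-38,0,0,0,0,5,-38,0,0,0,0,2,-35,0,0,0,0,1,-10,0,0,0,0,0,0,0,0,0,0])

```text
clock: 34.3
position: [0.5207, -0.2296, 0.1342]
ee_rot: [0.363, -3.12, -0.001]
force: [-0.8, 0.9, 0.4]
width: 0.239
gripper_force: 12.0
```

Call:
carry_out(increments=[0,0,0,0,0,0,0,0,0,0,0,0])

```text
clock: 34.55
position: [0.5215, -0.228, 0.1347]
ee_rot: [-0.368, 3.12, 0.001]
force: [0.0, 0.1, -0.4]
width: 0.244
gripper_force: 12.0
```

Target z ≈ 0.0245; down 110.

Call:
carry_out(increments=[0,-1,-30,0,0,0,0,0,-30,0,0,0,0,0,-25,0,0,0,0,0,-12,0,0,0,0,0,-7,0,0,0,0,0,-4,0,0,0,0,0,-2,0,0,0,0,0,0,0,0,0,0,0,0,0,0,0])

```text
clock: 35.67
position: [0.5216, -0.2305, 0.0251]
ee_rot: [-0.365, 3.12, -0.0]
force: [-0.0, 0.6, 0.9]
width: 0.24
gripper_force: 12.0
```

Call:
carry_out(increments=[0,0,0,0,0,0,0,0,0,0,0,0,0,0,0,0,0,0,0,0,0,0,0,0,0,0,0,0,0,0,0,0,15,0,0,0,0,0,25,0,0,0,0,0,30,0,0,0,0,0,30,0,0,0,0,0,30,0,0,0,0,20,10,0,0,0,0,40,0,0,0,0,0,50,0,0,0,0,0,50,0,0,0,0,0,50,0,0,0,0,0,50,0,0,0,0,0,40,0,0,0,0,0,0,0,0,0,0], grip=0.5)

```text
clock: 37.92
position: [0.5201, 0.0749, 0.1645]
ee_rot: [0.376, -3.118, -0.003]
force: [-0.4, -0.2, 0.6]
width: 0.5
gripper_force: 0.0
```

Run:
```python
from h import *
t=vision.get_image("top")[:,:,::-1];s=vision.get_image("scene")[:,:,::-1]
a=cv2.resize(t[120:280,300:420],(420,560),interpolation=cv2.INTER_CUBIC)
b=cv2.resize(s[170:300,300:388],(379,560),interpolation=cv2.INTER_CUBIC)
cv2.imwrite("pics/fin.png",np.hstack([a,b]))
```

```text
(no output)
```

View pics/fin.png

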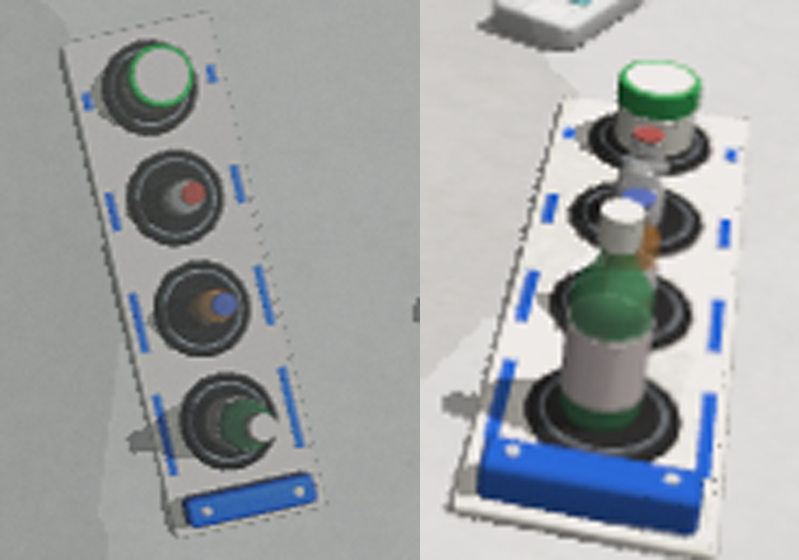

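All four stand upright on the right pads (caps: jar (163,77), clear (193,193), amber (224,304), bottle (263,428)). One check of the offsets, then I hand in if they are within tolerance.

Run:
```python
from h import *
c=vision.calibration("top");ok=True
for n,x,y,h,pd in(("jar",163,77,.045,(.6666,-.1947)),("clear",193,193,.057,(.5938,-.2116)),("amber",224,304,.067,(.5211,-.2294)),("bottle",263,428,.107,(.4485,-.246))):
    p=onz(c,300+(x+.5)/3.5-.5,120+(y+.5)/3.5-.5,h);d=p[:2]-pd;print(n,d.round(4));ok&=np.hypot(*d)<.007
if ok: print(arm.sign_off())
```

```text
jar [ 0.0004 -0.0025]
clear [-0.0021 -0.0022]
amber [ 0.001  -0.0014]
bottle [-0.0007  0.0014]
the job is handed in; nothing more can be done
None
```

The job is handed in at about 38 s on the robot's clock: jar, clear vial, amber vial and bottle stand released on pads 1 to 4, each measured within about 3 mm of its pad centre; the hand-in returned no verdict.

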